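Click the depth-stop turret to the third post and seat the stop on it

ROBOT

A 6-joint arm with a two-finger parallel gripper is mounted at the origin on the work surface. World frame = base frame: x ahead of the robot, y to its left, z up, the work surface at z = 0. Lengths are in m, angles in rad, forces in N, time in s.
With the tool pointing down it reaches from about 0.275 to 0.75 m from the base axis. Payload 10.2 kg.
Tool frame: the origin (TCP) lies on the centre line of the jaws, within the pads' length; the fingertips stand 22 mm ahead of it and the grasp point (between the pads) lies 3 mm ahead of it; x points along the fingers, z is the direction in which the jaws open and shut, and the axes are right-handed (so a half turn about x gives the same grasp; the last joint's range is limited). The gripper opens to 88 mm and grips with 3 to 60 N. Pads are 18 mm wide; open, the fingers measure 123 mm over their backs; the gripper's body (75 mm by 187 mm) begins 45 mm behind the grasp point.
Start: joints at [-1.35, 0.313, 1.498, -0, 1.331, -0.223], TCP at [0.225, -0.474, 0.261] pointing down, gripper open.
Joint ranges: [-2.94, 2.94], [-0.97, 2.17], [0.19, 2.56], [-1.23, 4.37], [0.02, 3.11], [-2.88, 2.88]. Speed limits (rad/s): [2.39, 2.39, 3.01, 3.14, 3.14, 3.14].

INTERFACE

Orientations are given as a unit quaternion [w, x, y, z].
In Python, from rig import * gives the robot as it stands. The module is installed in compiled form; this text tells all that it offers.
- The arm moves only by the tool arm_command, never from a script. Its argument "plan" is a list of rows, each an object of numbers: "grip": the closure, from -1 (fully open) to 1 (shut); "tx", "ty", "tz": the shift along the tool's x, y, z in m; "turn": the turn about the tool's x in degrees. A call has 1 to 10 rows; each row is the pose to reach, as a shift and turn from the pose commanded when the call began, along the tool's axes at that moment; what a row does not reach only later rows make up. A row lasts 1/12 s, in which the tool goes at most 41.7 mm and 7.16 degrees, less where a joint would pass 70% of its speed; a pose out of reach is approached as far as the arm can. A call with a gripper value outside its range is refused whole. The fingers move at their own pace and stop on an object; "force" is the grip in N (left out, the last holds). Time passes only in rows, so rows that repeat a pose let the fingers close. It gives the time, the measured TCP pose, the force and the opening at its end, in the units of the state.
- sense(): the state, without advancing time (a new reading comes with each control period).
- grab_frame(name): name is "scene" or "side" or "wrist"; returns the picture (384x512x3 uint8, blue, green, red); there is no depth.
- calibration(name): a dict with "K" (3x3 intrinsics, pixels), "extrinsics" (4x4, takes a point from camera to world coordinates); the wrist camera has in their place "mount" (4x4, takes a point from camera to tool coordinates, whose origin is the TCP and whose axes are the tool frame's). Camera axes: x right, y down, z forward; pixel columns grow to the right and rows downward; lengths in m; the calibration is good to about 2 mm. A picture is of the moment at which its call begins: read the wrist's pose just before it. calibration takes no time and is no camera call.
- finish_job(): hands the job in, once; it reports no verdict.
The state is a dict: "time": time; "joint_positions": joint angles; "qd": joint speeds; "effort": joint torques, N m; "ee_pos": TCP position; "tcp_rot": TCP orientation; "force": force on the tool from outside, world axes, zero at the start; "moment": the same for the moment, N m; "finger_gap": finger opening in m.
Only numpy, scipy, OpenCV 4.12 (cv2) and the standard library are available. Lean on these libraries where they do the work, as an engineer would, in place of code of your own. Each camera call takes 0.05 s, during which the arm holds its last target.

TASK

On the drilling jig, turn the stop turret by its bar handle, click by click, until the third-lowest of its six posts has clicked in under the foot of the sliding head. Then push the head down by its pad until the foot sits on that post, press it home with about 10 N (firm, but do not ram it; 20 N on the post is too much), and let go. Pinch the handle lightly, with some 20 N, never over 40 N a finger, and leave everything else where it is.

Things in the scene. Friction and masses are not known exactly. Their poses are not given: they have to be found in the camera images.
- jig: the fixed jig: plywood board 280 (its x) by 400 (its y), 18 thick, origin at the centre of its underside on the bench, z up. On it, 65 to -y of the centre, stands the stop turret on a vertical axis; 65 to +y the guide column with the sliding head.
- turret: six-position stop turret; turns both ways without end about its vertical axis. Origin on the axis at bench level; x points along the bar handle towards the third-lowest post, z up. At 37 to 47 above the bench a disc 102 across; on it, 40 from the axis, 60 degrees apart, six steel posts 14 in diameter, tops 50, 56, 62, 68, 74, 80 above the bench, rising counter-clockwise seen from above.
- disc (a point): centre of the turret disc's top face, 47 above the bench, on the axis. Under it a spring detent: a rest every 60 degrees, with one post exactly under the foot. Leaving a rest takes about 0.15 N m, falling to nothing half-way (30 degrees); beyond, it pulls itself into the next. It starts two to four clicks from the right rest; either way round will do.
- handle (a point): centre of the turret's bar handle, on the axis, 150 above the bench, axes as turret. Plastic bar, 64 long (x), 16 thick (y), 30 tall (135 to 165 above the bench), on a stem 14 in diameter; pinch it across the 16 from above. The head's bracket passes below it, its adjusting nut at most 124 above the bench. One click per grip spares the wrist; 20 N of grip is plenty.
- third_post (a point): centre of the top face of the third-lowest post (62 above the bench, 14 diameter); it turns with the turret
- head: sliding head: green block 36x36x64 on the guide column, with a steel bracket 16 wide, 10 thick reaching to the turret. Origin on the column's axis, at bench level when fully up; axes as jig. Slides down up to 52 and stays where it is left; starts 1 to 5 down. Moving it takes 1 to 4 N (friction 6 N less its weight), so of a 10 N push 6 to 9 N reach the post. The stop itself is stiff.
- push_pad (a point): centre of the top face of the head's black push pad, 34 diameter, 160 above the bench when the head is fully up; goes down with it. Push here from above, for example with shut fingertips.
- bracket_end (a point): centre of the underside of the bracket's end, exactly over the circle of posts, 112 above the bench when the head is fully up. Here the foot sticks out downwards: a round-ended steel pin, 12 in diameter, screwed 4 to 20 out, differently each time and not measured, and tight in its thread: how far down it meets the post can only be felt (on the third-lowest post the head is 30 to 46 down).
- tin: bystander, flat dark steel tin, 60 across, 55 tall, on the jig's board; leave it
- offcut: bystander, light wood offcut 50x100x22, on the jig's board; leave it
- spare_post: bystander, loose spare steel post, 14 diameter, 35 tall, standing upright, on the jig's board; leave it
- pencil: bystander, flat carpenter's pencil 120x12x8, on the jig's board; leave it
- hammer: bystander, hammer lying on the bench; leave it
- driver: bystander, screwdriver lying on the bench; leave it
- glue: bystander, white bottle, 60 diameter, 160 tall; leave it

How it is judged:
On the way, in this order (a step that is already met when the one before it is completed fails the run):
1. the third-lowest post is clicked in under the foot, the head still up and the turret let go (horizontal distance between third_post and bracket_end below 0.006 m and z of bracket_end in the frame of third_post above 0.026 m and angular speed of turret below 0.1 rad/s and contact force between the fingers and turret below 0.3 N), for 0.2 s.
2. the foot is pressed home on that post with 4 N or more (horizontal distance between third_post and bracket_end below 0.006 m and contact force between head and turret above 4 N), for 0.2 s.
At the end, for the whole second after the job is handed in: the third-lowest post stands under the foot (bracket_end and third_post within 6 mm sideways), the bracket's end is down to 2 to 22 mm above the post's top (the length of the foot, which stays on the post it was pressed on), turret and head are still and let go (horizontal distance between third_post and bracket_end below 0.006 m and z of bracket_end in the frame of third_post between 0.002 and 0.022 m and angular speed of turret below 0.1 rad/s and linear speed of head below 0.01 m/s); the robot touches nothing.
It fails at once if the foot is rammed: more than 20 N between the head and the turret (contact force between head and turret above 20 N).
It fails at once if the turret is squeezed or shoved: more than 80 N of finger contact in all (40 N a finger), or 35 N from the rest of the arm (contact force between the fingers and turret above 80 N or contact force between the arm and turret above 35 N).
It fails at once if a bystander is moved by more than 15 mm (distance of any of tin, offcut, spare_post, pencil, hammer, driver, glue from where it was at the start of the episode above 0.015 m).
It also fails if it takes over 72 s, if anything falls off the work surface, if the arm or the gripper's body presses on something with over 40 N, if the wrist force passes 120 N, or if a joint passes its speed limit or range.

## Working session

There is one attempt and no reset: what is moved stays moved. The work goes in short steps, Python scripts to look and compute and a tool call to move; the robot and the scene stay as the last step left them, time stands still between calls to the robot, and variables do not carry over. Pictures are saved under pics/ and viewed, and the job is handed in when it is done.

Besides the shell and the picture viewer there is one more tool, called as name([rows], argument=value, ...), one row to a line, values as JSON. arm_command: Moves the arm, as the interface text tells. Its arguments: {"type":"object","properties":{"plan":{"type":"array"},"force":{"type":"number"}},"required":["plan"]}

```bash
mkdir -p pics
python3 - <<'E'
from rig import *
import cv2
s=sense(); print(s)
for n in ["scene","side","wrist"]:
    im=grab_frame(n); cv2.imwrite(f"pics/{n}0.png",im)
    c=calibration(n); print(n,c)
E
```

```text
{'time': 0.0, 'joint_positions': array([-1.35036786e+00,  3.13431828e-01,  1.49840982e+00,  7.91173066e-06,
        1.33101338e+00, -2.23369786e-01]), 'qd': array([-0.00100047, -0.0007256 , -0.00018018, -0.00064727, -0.00117715,
        0.00011468]), 'effort': array([-1.96555998e-04, -4.02212405e+01, -2.52268678e+01,  6.94179232e-02,
        3.53022083e-02, -1.16623978e-04]), 'ee_pos': array([ 0.22537774, -0.47392544,  0.26018062]), 'tcp_rot': array([ 0.59746823,  0.3780178 ,  0.59809464, -0.37738184]), 'force': array([-0.42091726, -0.5917723 ,  0.61590936]), 'moment': array([ 0.03470261, -0.01366111, -0.00042317]), 'finger_gap': 0.08803995189852985}
scene {'K': array([[398.37235416,   0.        , 245.98947576],
       [  0.        , 398.37235416, 184.09091422],
       [  0.        ,   0.        ,   1.        ]]), 'extrinsics': array([[ 0.59881752,  0.58665325, -0.54521147,  1.31383266],
       [ 0.8008516 , -0.44488189,  0.40089503, -0.53983163],
       [-0.00736834, -0.67669644, -0.73622526,  1.1925597 ],
       [ 0.        ,  0.        ,  0.        ,  1.        ]])}
side {'K': arr
[... 229 characters left out ...]
     [-0.46972311,  0.60116129, -0.64650237,  0.76196387],
       [-0.01723182, -0.73842414, -0.67411636,  0.87917649],
       [ 0.        ,  0.        ,  0.        ,  1.        ]])}
wrist {'K': array([[328.7411361 ,   0.        , 258.05940654],
       [  0.        , 328.7411361 , 195.00378771],
       [  0.        ,   0.        ,   1.        ]]), 'mount': array([[-5.34519777e-04, -3.09404772e-01,  9.50930282e-01,
        -1.24764724e-01],
       [-3.80346135e-04, -9.50930286e-01, -3.09404987e-01,
         7.99970895e-02],
       [ 9.99999785e-01, -5.27065742e-04,  3.90610135e-04,
         3.41391184e-04],
       [ 0.00000000e+00,  0.00000000e+00,  0.00000000e+00,
         1.00000000e+00]])}
```

View pics/scene0.png

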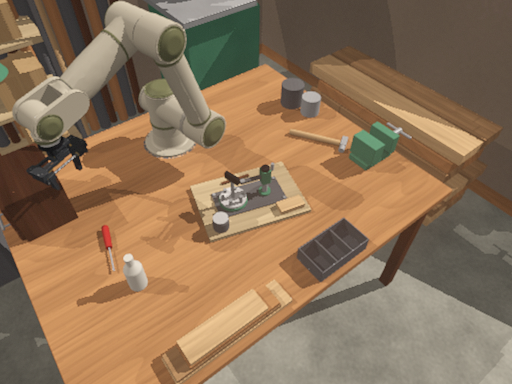

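View pics/side0.png

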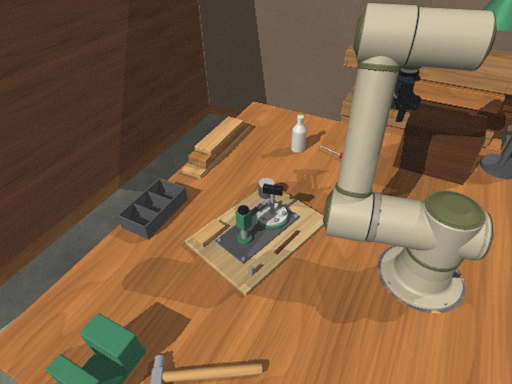

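View pics/wrist0.png

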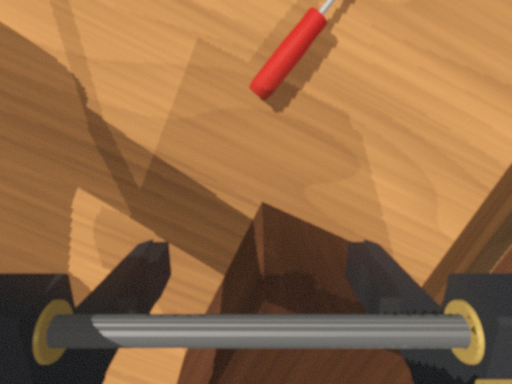

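The overview shows the jig near the middle of the scene: turret handle at about (233,178), green head at (265,178). I'll enlarge crops of both views.

Run:
```python
import cv2
a=cv2.imread("pics/scene0.png")[155:240,180:320]; cv2.imwrite("pics/sc_c.png",cv2.resize(a,None,fx=5.5,fy=5.5,interpolation=cv2.INTER_CUBIC))
a=cv2.imread("pics/side0.png")[170:295,180:330]; cv2.imwrite("pics/si_c.png",cv2.resize(a,None,fx=4.7,fy=4.7,interpolation=cv2.INTER_CUBIC))
```

```text
(no output)
```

View pics/sc_c.png

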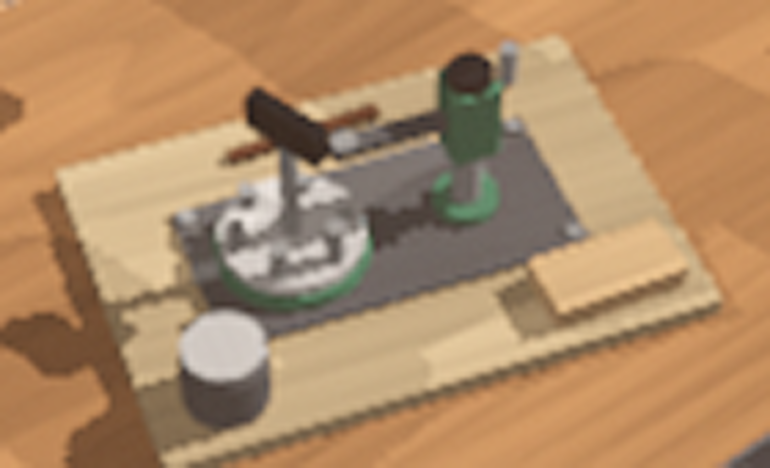

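View pics/si_c.png

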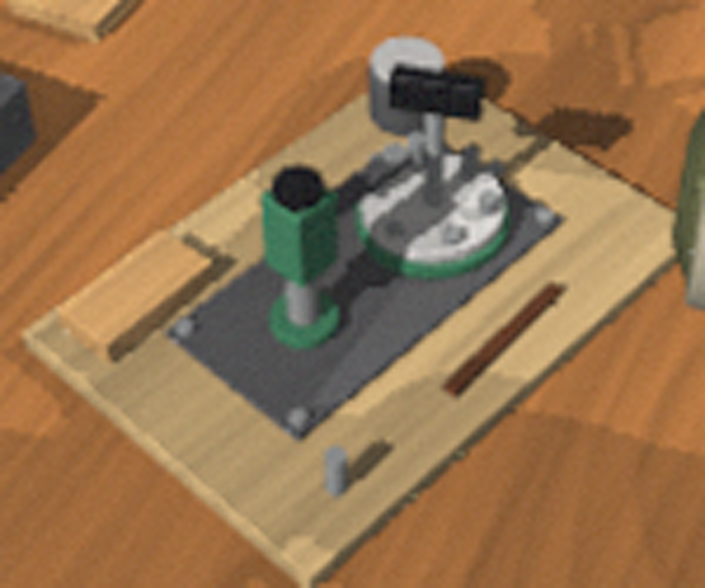

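Scene crop: handle centre near (287,125), pad top (468,72), disc around (293,232). Side crop: handle (436,93), pad (298,186), disc top (434,208). The board corners are visible in both. Next I triangulate.

```bash
cat > h.py <<'E'
from rig import *
import numpy as np, cv2
from scipy.spatial.transform import Rotation as R
def ray(n,p):
    c=calibration(n);d=np.linalg.inv(c["K"])@np.array([p[0],p[1],1.]);E=c["extrinsics"]
    return E[:3,3],E[:3,:3]@d
def plane(n,p,z):
    o,d=ray(n,p);return o+d*(z-o[2])/d[2]
def tri(p,q,a="scene",b="side"):
    o1,d1=ray(a,p);o2,d2=ray(b,q)
    A=np.c_[d1,-d2];t=np.linalg.lstsq(A,o2-o1,rcond=None)[0]
    x,y=o1+d1*t[0],o2+d2*t[1];return (x+y)/2,np.linalg.norm(x-y)
def toolR(s): 
    w,x,y,z=s["tcp_rot"];return R.from_quat([x,y,z,w]).as_matrix()
def wray(s,p):
    c=calibration("wrist");M=c["mount"];T=toolR(s)
    d=np.linalg.inv(c["K"])@np.array([p[0],p[1],1.])
    return s["ee_pos"]+T@M[:3,3],T@M[:3,:3]@d
def wplane(s,p,z):
    o,d=wray(s,p);return o+d*(z-o[2])/d[2]
def wproj(s,P):
    c=calibration("wrist");M=c["mount"];T=toolR(s)
    q=M[:3,:3].T@(T.T@(np.asarray(P)-s["ee_pos"])-M[:3,3]);q=c["K"]@q;return q[:2]/q[2]
E
python3 - <<'E'
from h import *
np.set_printoptions(precision=4,suppress=True)
S=lambda u,v:(180+u/5.5-.4,155+v/5.5-.4)
D=lambda u,v:(180+u/4.7-.4,170+v/4.7-.4)
for p in [(57,175),(563,37),(720,297),(165,464)]: print("corner sc",plane("scene",S(*p),.018))
for p in [(25,335),(302,580),(690,222)]: print("corner si",plane("side",D(*p),.018))
print("handle",tri(S(287,125),D(436,93)))
for p in [(250,92),(325,158)]: print("hend top edges",plane("scene",S(*p),.165 if p[0]<300 else .15))
for p in [(393,70),(481,80)]: print("hend si far top",plane("side",D(*p),.165))
print("pad",tri(S(468,70),D(298,186)))
print("pad planes",plane("scene",S(468,70),.157),plane("side",D(298,186),.157))
print("handle planes",plane("scene",S(287,125),.15),plane("side",D(436,93),.15))
s=sense();print(toolR(s))
E
```

```text
corner sc [ 0.3191 -0.0859  0.018 ]
corner sc [0.4312 0.299  0.018 ]
corner sc [0.6925 0.2189 0.018 ]
corner sc [ 0.5781 -0.1622  0.018 ]
corner si [0.688  0.2221 0.018 ]
corner si [0.4278 0.3016 0.018 ]
corner si [ 0.3206 -0.0864  0.018 ]
handle (array([0.4839, 0.0065, 0.1502]), np.float64(0.0009228739165053246))
hend top edges [ 0.457  -0.0031  0.165 ]
hend top edges [0.5231 0.0094 0.15  ]
hend si far top [0.5122 0.0134 0.165 ]
hend si far top [ 0.4558 -0.0038  0.165 ]
pad (array([0.5203, 0.13  , 0.1553]), np.float64(0.00029649303226780615))
pad planes [0.5215 0.1288 0.157 ] [0.5195 0.1317 0.157 ]
handle planes [0.4842 0.0068 0.15  ] [0.4837 0.0059 0.15  ]
[[-0.0002  0.9031  0.4294]
 [ 0.0009  0.4294 -0.9031]
 [-1.      0.0002 -0.0009]]
```

The board's y axis points at about 73.8° and the turret axis is near (0.484, 0.006). The bar lies at about 14°, which is two clicks or one from target. I'll check the post heights from above. I'm moving over with the jaw yaw chosen so both clockwise clicks fit the wrist's range.

arm_command([
  {"grip": -1,"ty": 0.032,"tz": -0.024,"turn": -7},
  {"grip": -1,"ty": 0.064,"tz": -0.048,"turn": -14},
  {"grip": -1,"ty": 0.096,"tz": -0.071,"turn": -21},
  {"grip": -1,"ty": 0.128,"tz": -0.095,"turn": -28},
  {"grip": -1,"ty": 0.16,"tz": -0.118,"turn": -35},
  {"grip": -1,"ty": 0.192,"tz": -0.141,"turn": -42},
  {"grip": -1,"ty": 0.224,"tz": -0.164,"turn": -49},
  {"grip": -1,"ty": 0.256,"tz": -0.187,"turn": -56},
  {"grip": -1,"ty": 0.288,"tz": -0.21,"turn": -63},
  {"grip": -1,"ty": 0.32,"tz": -0.234,"turn": -70},
], force=20)

```text
validation failed for argument at $.pl...
```

```bash
cat >> h.py <<'E'
def todo(P,yawz):
    s=sense();T=toolR(s);np.set_printoptions(precision=4,suppress=True)
    d=T.T@(np.array(P)-s["ee_pos"]);y=np.degrees(np.arctan2(T[1,2],T[0,2]))
    print("t",s["time"],"pos",s["ee_pos"],"q",s["joint_positions"],"yawz",y,"shift",d,"turn",-((yawz-y+180)%360-180),"F",s["force"],"M",s["moment"],"gap",s["finger_gap"],"xax",T[:,0])
E
python3 -c "
from h import *
todo([.4845,.006,.26],103.8)"
```

```text
t 0.15 pos [ 0.2254 -0.474   0.2603] q [-1.3504  0.3133  1.4982 -0.      1.331  -0.2234] yawz -64.56969590177064 shift [ 0.0007  0.4401 -0.3222] turn -168.36969590177063 F [-0.8293 -0.3929 -0.6523] M [0.0081 0.022  0.033 ] gap 0.08838980319070966 xax [-0.0002  0.0009 -1.    ]
```

arm_command([
  {"grip": -1,"tx": 0,"ty": 0.032,"tz": -0.024,"turn": -7},
  {"grip": -1,"tx": 0,"ty": 0.064,"tz": -0.048,"turn": -14},
  {"grip": -1,"tx": 0,"ty": 0.096,"tz": -0.071,"turn": -21},
  {"grip": -1,"tx": 0,"ty": 0.128,"tz": -0.095,"turn": -28},
  {"grip": -1,"tx": 0,"ty": 0.16,"tz": -0.118,"turn": -35},
  {"grip": -1,"tx": 0,"ty": 0.192,"tz": -0.141,"turn": -42},
  {"grip": -1,"tx": 0,"ty": 0.224,"tz": -0.164,"turn": -49},
  {"grip": -1,"tx": 0,"ty": 0.256,"tz": -0.187,"turn": -56},
  {"grip": -1,"tx": 0,"ty": 0.288,"tz": -0.21,"turn": -63},
  {"grip": -1,"tx": 0,"ty": 0.32,"tz": -0.234,"turn": -70},
], force=20)

```text
time: 0.98
ee_pos: [0.4144, -0.1236, 0.2608]
tcp_rot: [0.706, -0.036, 0.706, 0.035]
force: [-0.2, -0.4, -0.2]
finger_gap: 0.0885
```

```bash
python3 -c "
from h import *
todo([.4845,.006,.26],103.8)"
```

```text
t 0.9833 pos [ 0.4144 -0.1236  0.2608] q [-0.562   0.1067  1.7542 -0.      1.2806 -0.6626] yawz 5.759437747648112 shift [0.0008 0.1219 0.0827] turn -98.04056225235189 F [-0.1604 -0.3752 -0.1992] M [-0.0801 -0.0738  0.0203] gap 0.08849873191483602 xax [ 0.0001 -0.0001 -1.    ]
```

arm_command([
  {"grip": -1,"tx": 0,"ty": 0.024,"tz": 0.016,"turn": -7},
  {"grip": -1,"tx": 0,"ty": 0.048,"tz": 0.032,"turn": -14},
  {"grip": -1,"tx": 0,"ty": 0.072,"tz": 0.048,"turn": -21},
  {"grip": -1,"tx": 0,"ty": 0.096,"tz": 0.064,"turn": -28},
  {"grip": -1,"tx": 0,"ty": 0.11,"tz": 0.075,"turn": -35},
  {"grip": -1,"tx": 0,"ty": 0.122,"tz": 0.083,"turn": -42},
  {"grip": -1,"tx": 0,"ty": 0.122,"tz": 0.083,"turn": -49},
  {"grip": -1,"tx": 0,"ty": 0.122,"tz": 0.083,"turn": -56},
  {"grip": -1,"tx": 0,"ty": 0.122,"tz": 0.083,"turn": -63},
  {"grip": -1,"tx": 0,"ty": 0.122,"tz": 0.083,"turn": -70},
])

```text
time: 1.82
ee_pos: [0.4849, 0.004, 0.2605]
tcp_rot: [0.558, -0.434, 0.558, 0.434]
force: [0.1, 0.6, -0.1]
finger_gap: 0.0881
```

arm_command([
  {"grip": -1,"tx": 0,"ty": 0,"tz": 0,"turn": -7},
  {"grip": -1,"tx": 0,"ty": 0,"tz": 0,"turn": -14},
  {"grip": -1,"tx": 0,"ty": 0,"tz": 0,"turn": -21},
  {"grip": -1,"tx": 0,"ty": 0,"tz": 0,"turn": -28},
  {"grip": -1,"tx": 0,"ty": 0,"tz": 0,"turn": -28},
  {"grip": -1,"tx": 0,"ty": 0,"tz": 0,"turn": -28},
])

```text
time: 2.32
ee_pos: [0.485, 0.0039, 0.2606]
tcp_rot: [0.439, -0.554, 0.439, 0.554]
force: [-1.1, -0.7, 0.1]
finger_gap: 0.0879
```

```bash
python3 -c "
from h import *
todo([.4845,.006,.26],103.8)
s=sense();im=grab_frame('wrist');cv2.imwrite('pics/w1.png',im)
print(wproj(s,[.4845,.006,.15]),wproj(s,[.4845,.006,.047]))
a=np.radians(13.8)
for k in range(6):
  b=a+k*np.pi/3; print(13.8+60*k,wproj(s,[.4845+.04*np.cos(b),.006+.04*np.sin(b),.047]),wproj(s,[.4845+.04*np.cos(b),.006+.04*np.sin(b),.065]))
cv2.imwrite('pics/w1c.png',cv2.resize(im,(800,600),interpolation=cv2.INTER_CUBIC))"
```

```text
t 2.3167 pos [0.485  0.0039 0.2606] q [-0.2341  0.2248  1.6135  0.      1.3036 -2.0356] yawz 103.21562184458935 shift [ 0.0006 -0.      0.0021] turn -0.5843781554106613 F [-1.0603 -0.7351  0.1067] M [ 0.09   -0.105   0.0063] gap 0.0878694003666986 xax [-0.0003  0.0001 -1.    ]
[261.641 200.418] [260.6391 168.4858]
13.8 [260.9368 204.172 ] [261.0791 210.0156]
73.8 [293.0467 186.3174] [294.8266 191.3625]
133.8 [293.9182 149.313 ] [295.8128 152.5956]
193.8 [260.3192 130.1407] [260.4394 132.4533]
253.8 [227.0689 150.0144] [225.4298 153.3318]
313.8 [228.5558 186.9696] [227.0531 192.0443]
```

View pics/w1c.png

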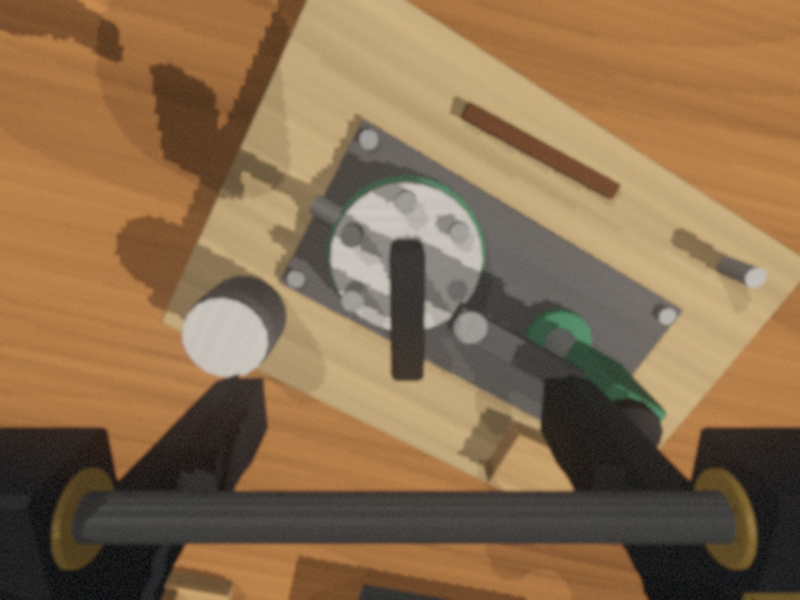

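Wrist view (800x600 scale): bar spans (408,240) to (408,380), disc centre (408,256), bracket end (470,325). Next I enlarge the disc to judge post heights.

```bash
python3 -c "
from h import *
im=cv2.imread('pics/w1.png');s=sense()
c=im[105:255,195:325];cv2.imwrite('pics/w1z.png',cv2.resize(c,None,fx=4,fy=4,interpolation=cv2.INTER_CUBIC))
for p in [(261,153.3),(261,243),(249.6,200),(271.4,200)]: print(wplane(s,p,.165))
print('bracket end nut top', wplane(s,(470/1.5625,325/1.5625),.12))
"
```

```text
[ 0.44676351 -0.00362703  0.165     ]
[0.51211318 0.0118668  0.165     ]
[ 0.48116297 -0.00377918  0.165     ]
[0.47763795 0.01127214 0.165     ]
bracket end nut top [0.49360683 0.04307413 0.12      ]
```

View pics/w1z.png

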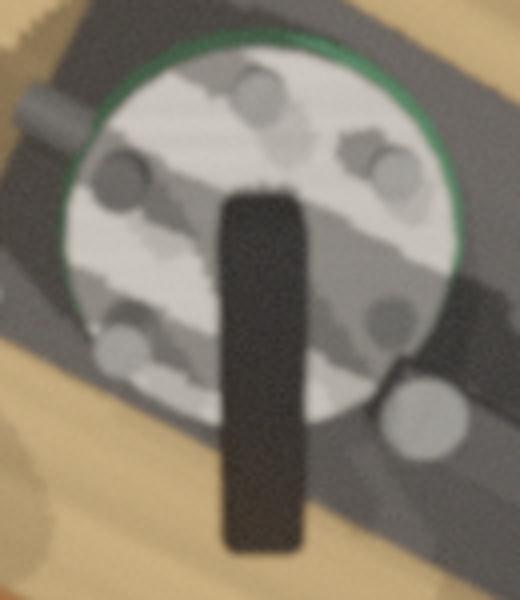

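Side walls are visible on the posts at (122,345) and at the top of the crop, and none on the one under the foot at (390,322), which is therefore the lowest. So the handle's x axis points at about 194°, two clicks clockwise (turn +120) from target. Descending.

arm_command([
  {"grip": -1,"tx": 0.025,"ty": 0.0016,"tz": 0.002,"turn": -0.6},
  {"grip": -0.7,"tx": 0.05,"ty": 0.0016,"tz": 0.002,"turn": -0.6},
  {"grip": -0.5,"tx": 0.075,"ty": 0.0016,"tz": 0.002,"turn": -0.6},
  {"grip": -0.4,"tx": 0.095,"ty": 0.0016,"tz": 0.002,"turn": -0.6},
  {"grip": -0.4,"tx": 0.103,"ty": 0.0016,"tz": 0.002,"turn": -0.6},
  {"grip": -0.4,"tx": 0.103,"ty": 0.0016,"tz": 0.002,"turn": -0.6},
  {"grip": -0.4,"tx": 0.103,"ty": 0.0016,"tz": 0.002,"turn": -0.6},
], force=15)

```text
time: 2.95
ee_pos: [0.4834, 0.0054, 0.1584]
tcp_rot: [-0.436, 0.557, -0.435, -0.557]
force: [-0.2, -0.8, 0.5]
finger_gap: 0.0616
```

```bash
python3 -c "
from h import *
todo([.483,.0055,.158],103.8)
for n in ['wrist','side']:
  im=grab_frame(n)
  if n=='side': im=im[170:295,180:330]
  cv2.imwrite('pics/%s2.png'%n,cv2.resize(im,None,fx=1.5 if n=='wrist' else 4,fy=1.5 if n=='wrist' else 4,interpolation=cv2.INTER_CUBIC))
"
```

```text
t 2.95 pos [0.4834 0.0054 0.1584] q [-0.2318  0.3336  1.7583  0.      1.0491 -2.0462] yawz 103.95755371970554 shift [0.0004 0.0003 0.0002] turn 0.15755371970556098 F [-0.1508 -0.8292  0.525 ] M [ 0.1451 -0.149   0.0497] gap 0.061569397263318865 xax [ 0.0006 -0.0001 -1.    ]
```

View pics/wrist2.png

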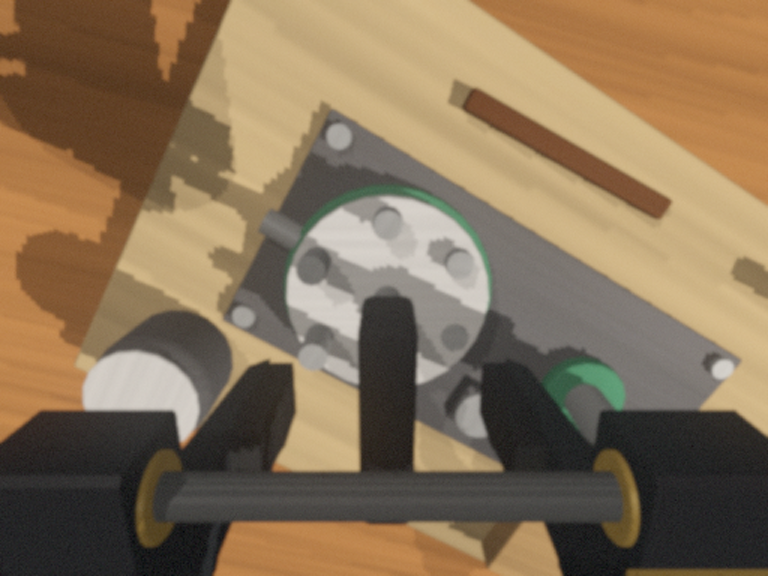

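View pics/side2.png

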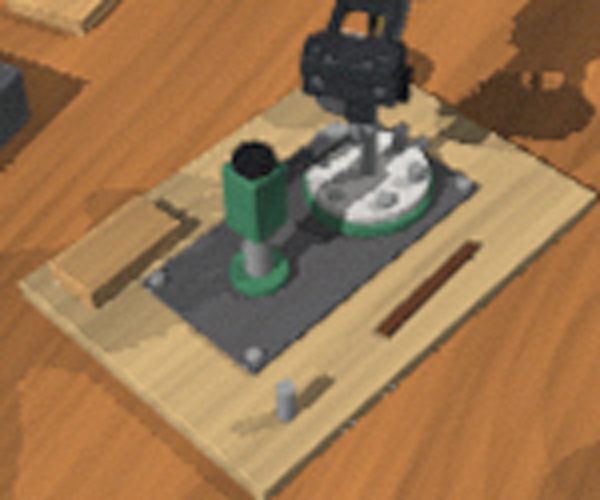

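The bar is centred between the fingers (column 388 of 768). Closing at 15–20 N.

arm_command([
  {"grip": 0.3,"tx": 0,"ty": 0,"tz": 0,"turn": 0},
  {"grip": 0.6,"tx": 0,"ty": 0,"tz": 0,"turn": 0},
  {"grip": 1,"tx": 0,"ty": 0,"tz": 0,"turn": 0},
  {"grip": 1,"tx": 0,"ty": 0,"tz": 0,"turn": 0},
  {"grip": 1,"tx": 0,"ty": 0,"tz": 0,"turn": 0},
  {"grip": 1,"tx": 0,"ty": 0,"tz": 0,"turn": 0},
], force=18)

```text
time: 3.55
ee_pos: [0.483, 0.0055, 0.1578]
tcp_rot: [-0.435, 0.557, -0.435, -0.557]
force: [-0.4, -1.2, -0.3]
finger_gap: 0.0239
```

```bash
python3 -c "
from h import *
todo([.483,.0055,.158],103.8)"
```

```text
t 3.55 pos [0.483  0.0055 0.1578] q [-0.2319  0.3341  1.7596  0.      1.0479 -2.0475] yawz 104.02748660121829 shift [-0.0002  0.      0.    ] turn 0.22748660121828834 F [-0.3841 -1.1506 -0.2997] M [ 0.1125 -0.1558 -0.041 ] gap 0.023894132420643786 xax [ 0.0001  0.     -1.    ]
```

Still closing (gap 24 mm).

arm_command([
  {"grip": 1,"tx": 0,"ty": 0,"tz": 0,"turn": 0},
  {"grip": 1,"tx": 0,"ty": 0,"tz": 0,"turn": 0},
  {"grip": 1,"tx": 0,"ty": 0,"tz": 0,"turn": 0},
  {"grip": 1,"tx": 0,"ty": 0,"tz": 0,"turn": 0},
], force=18)

```text
time: 3.88
ee_pos: [0.4831, 0.0052, 0.1577]
tcp_rot: [-0.435, 0.557, -0.435, -0.557]
force: [1.0, -2.9, -0.6]
finger_gap: 0.0157
```

```bash
python3 -c "
from h import *
todo([.483,.0055,.158],103.8)"
```

```text
t 3.8833 pos [0.4831 0.0052 0.1577] q [-0.2322  0.3342  1.7595 -0.0004  1.0476 -2.0475] yawz 104.01939361611696 shift [-0.0003  0.      0.0003] turn 0.2193936161169745 F [ 0.961  -2.9199 -0.5881] M [-0.4302 -0.174  -0.0657] gap 0.015733786770735704 xax [ 0.0002 -0.0004 -1.    ]
```

arm_command([
  {"grip": 1,"tx": 0,"ty": 0,"tz": 0,"turn": 4},
  {"grip": 1,"tx": 0,"ty": 0,"tz": 0,"turn": 9},
  {"grip": 1,"tx": 0,"ty": 0,"tz": 0,"turn": 15},
  {"grip": 1,"tx": 0,"ty": 0,"tz": 0,"turn": 21},
  {"grip": 1,"tx": 0,"ty": 0,"tz": 0,"turn": 27},
  {"grip": 1,"tx": 0,"ty": 0,"tz": 0,"turn": 33},
  {"grip": 1,"tx": 0,"ty": 0,"tz": 0,"turn": 40},
  {"grip": 1,"tx": 0,"ty": 0,"tz": 0,"turn": 47},
  {"grip": 1,"tx": 0,"ty": 0,"tz": 0,"turn": 54},
  {"grip": 1,"tx": 0,"ty": 0,"tz": 0,"turn": 60},
], force=18)

```text
time: 4.72
ee_pos: [0.483, 0.0048, 0.1578]
tcp_rot: [0.656, -0.263, 0.657, 0.263]
force: [-0.4, -6.6, 0.2]
finger_gap: 0.0159
```

```bash
python3 -c "
from h import *
todo([.483,.0055,.158],43.8)
im=grab_frame('wrist');cv2.imwrite('pics/w3.png',im)
"
```

```text
t 4.7167 pos [0.483  0.0048 0.1578] q [-0.2326  0.3341  1.7596 -0.0016  1.0478 -0.9942] yawz 43.679388562073 shift [-0.0002  0.0005  0.0005] turn -0.12061143792698203 F [-0.3837 -6.6002  0.2082] M [-0.9751 -0.1213  0.0308] gap 0.015863115747208265 xax [-0.0002 -0.0014 -1.    ]
```

View pics/w3.png

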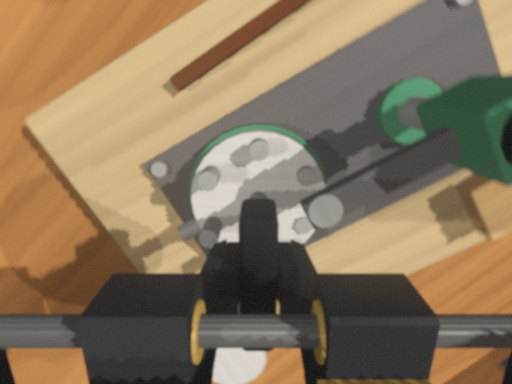

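The first click is done: the tool is turned 60°, and the image shows the post ring rotated with the bar still centred in the jaws. A 6.6 N side pull suggests the axis lies about 1 mm further to -y. Second click follows with that correction.

arm_command([
  {"grip": 1,"tx": 0,"ty": -0.0007,"tz": -0.0007,"turn": 4},
  {"grip": 1,"tx": 0,"ty": -0.0007,"tz": -0.0007,"turn": 9},
  {"grip": 1,"tx": 0,"ty": -0.0007,"tz": -0.0007,"turn": 15},
  {"grip": 1,"tx": 0,"ty": -0.0007,"tz": -0.0007,"turn": 21},
  {"grip": 1,"tx": 0,"ty": -0.0007,"tz": -0.0007,"turn": 27},
  {"grip": 1,"tx": 0,"ty": -0.0007,"tz": -0.0007,"turn": 33},
  {"grip": 1,"tx": 0,"ty": -0.0007,"tz": -0.0007,"turn": 40},
  {"grip": 1,"tx": 0,"ty": -0.0007,"tz": -0.0007,"turn": 47},
  {"grip": 1,"tx": 0,"ty": -0.0007,"tz": -0.0007,"turn": 54},
  {"grip": 1,"tx": 0,"ty": -0.0007,"tz": -0.0007,"turn": 60},
], force=18)

```text
time: 5.6
ee_pos: [0.4825, 0.0045, 0.1577]
tcp_rot: [0.699, 0.1, 0.7, -0.1]
force: [-2.3, -1.8, 2.4]
finger_gap: 0.0157
```

arm_command([
  {"grip": 1,"tx": 0,"ty": 0,"tz": 0,"turn": 0},
  {"grip": 1,"tx": 0,"ty": 0,"tz": 0,"turn": 0},
], force=18)

```text
time: 5.77
ee_pos: [0.4825, 0.0046, 0.1577]
tcp_rot: [0.7, 0.097, 0.701, -0.097]
force: [-3.9, -0.0, 2.7]
finger_gap: 0.0158
```

```bash
python3 -c "
from h import *
todo([.483,.0048,.158],-16.2)
im=grab_frame('wrist');cv2.imwrite('pics/w4.png',im)
"
```

```text
t 5.7667 pos [0.4825 0.0046 0.1577] q [-0.2339  0.3338  1.7602 -0.0001  1.0489  0.0417] yawz -15.787330127563314 shift [-0.0003  0.0004  0.0004] turn 0.4126698724366804 F [-3.923  -0.0334  2.7145] M [-0.2549  0.6822 -0.1222] gap 0.015769985919773355 xax [-0.0013  0.0002 -1.    ]
```

View pics/w4.png

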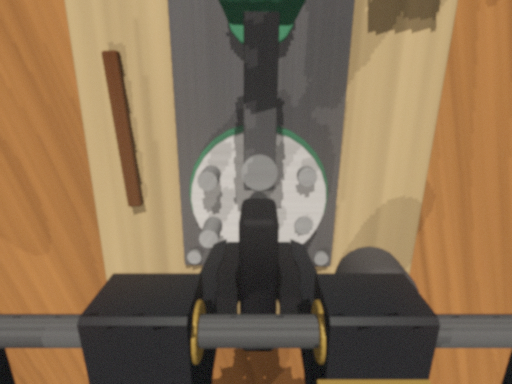

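The bar now lines up with the bracket (both in column ~259). Release and back off upward.

arm_command([
  {"grip": -0.2,"tx": 0,"ty": 0,"tz": 0,"turn": 0},
  {"grip": -0.2,"tx": 0,"ty": 0,"tz": 0,"turn": 0},
  {"grip": -0.2,"tx": 0,"ty": 0,"tz": 0,"turn": 0},
  {"grip": -0.2,"tx": 0,"ty": 0,"tz": 0,"turn": 0},
  {"grip": -0.2,"tx": -0.02,"ty": 0,"tz": 0,"turn": 0},
  {"grip": -0.2,"tx": -0.05,"ty": 0,"tz": 0,"turn": 0},
  {"grip": -0.2,"tx": -0.08,"ty": 0,"tz": 0,"turn": 0},
  {"grip": -0.2,"tx": -0.1,"ty": 0,"tz": 0,"turn": 0},
  {"grip": -0.2,"tx": -0.1,"ty": 0,"tz": 0,"turn": 0},
  {"grip": -0.2,"tx": -0.1,"ty": 0,"tz": 0,"turn": 0},
])

```text
time: 6.65
ee_pos: [0.4832, 0.0045, 0.2579]
tcp_rot: [0.701, 0.098, 0.7, -0.098]
force: [-0.8, 0.8, 0.0]
finger_gap: 0.0531
```

```bash
python3 -c "
from h import *
todo([.520,.130,.26],-16.2)
im=grab_frame('wrist');cv2.imwrite('pics/w5.png',cv2.resize(im,None,fx=1.5,fy=1.5))
for n,(a,b,c,d) in dict(scene=(155,240,180,320),side=(170,295,180,330)).items():
  cv2.imwrite('pics/%s5.png'%n,cv2.resize(grab_frame(n)[a:b,c:d],None,fx=4.5,fy=4.5,interpolation=cv2.INTER_CUBIC))
"
```

```text
t 6.65 pos [0.4832 0.0045 0.2579] q [-0.2338  0.2222  1.624   0.0001  1.294   0.0444] yawz -15.94508440421197 shift [-0.002   0.1308  0.0009] turn 0.25491559578802025 F [-0.8151  0.7768  0.0046] M [-0.0753 -0.0198 -0.0471] gap 0.05307300637022926 xax [ 0.0015 -0.0003 -1.    ]
```

View pics/w5.png

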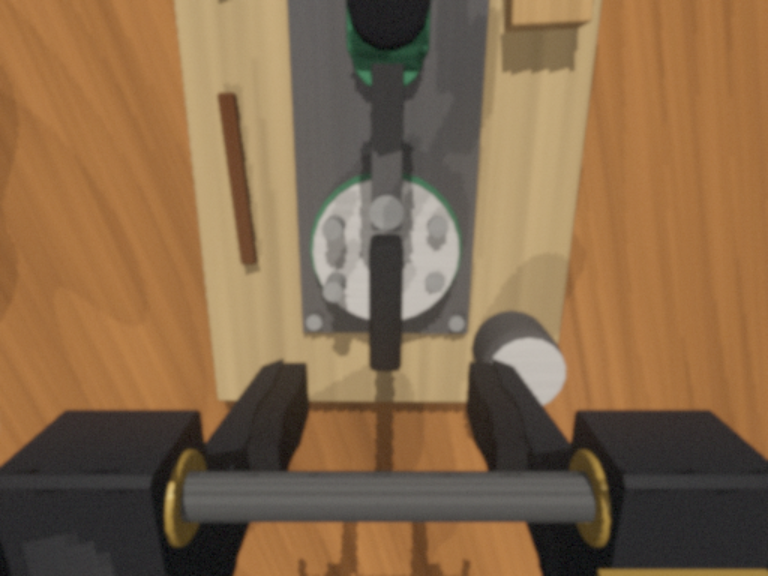

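View pics/side5.png

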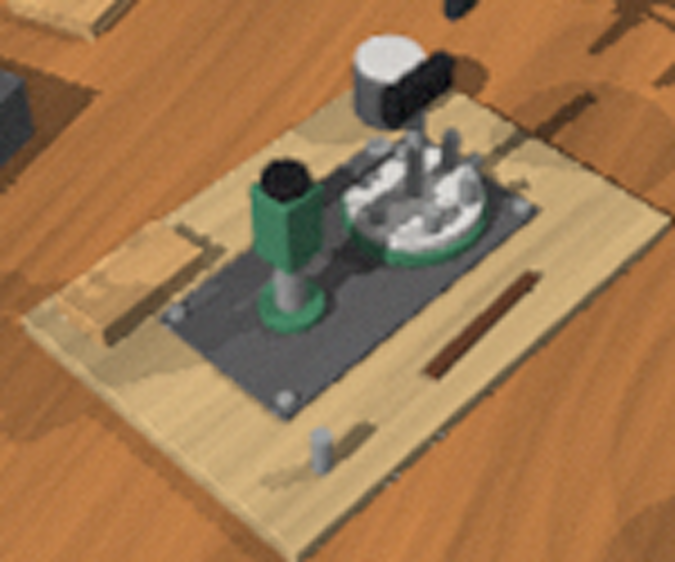

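The post layout agrees: tallest posts are at the handle side and lower left (333,290), and lowest at lower right (435,282). The 62 post is under the foot. Now shut the jaws and go over the pad.

arm_command([
  {"grip": 1,"tx": 0,"ty": 0.03,"tz": 0,"turn": 0},
  {"grip": 1,"tx": 0,"ty": 0.065,"tz": 0.0005,"turn": 0},
  {"grip": 1,"tx": 0,"ty": 0.1,"tz": 0.0005,"turn": 0},
  {"grip": 1,"tx": 0,"ty": 0.13,"tz": 0.0005,"turn": 0},
  {"grip": 1,"tx": 0.02,"ty": 0.13,"tz": 0.0005,"turn": 0},
  {"grip": 1,"tx": 0.04,"ty": 0.13,"tz": 0.0005,"turn": 0},
  {"grip": 1,"tx": 0.055,"ty": 0.13,"tz": 0.0005,"turn": 0},
  {"grip": 1,"tx": 0.063,"ty": 0.13,"tz": 0.0005,"turn": 0},
  {"grip": 1,"tx": 0.063,"ty": 0.13,"tz": 0.0005,"turn": 0},
  {"grip": 1,"tx": 0.063,"ty": 0.13,"tz": 0.0005,"turn": 0},
], force=20)

```text
time: 7.63
ee_pos: [0.5193, 0.1292, 0.1946]
tcp_rot: [0.7, 0.098, 0.7, -0.098]
force: [-0.9, -0.6, -0.7]
finger_gap: 0.0002
```

```bash
python3 -c "
from h import *
todo([.5195,.1297,.18],-16.2)
for n,(a,b,c,d) in dict(scene=(135,240,180,320),side=(150,295,180,330)).items():
  cv2.imwrite('pics/%s6.png'%n,cv2.resize(grab_frame(n)[a:b,c:d],None,fx=4,fy=4,interpolation=cv2.INTER_CUBIC))
"
```

```text
t 7.6333 pos [0.5193 0.1292 0.1946] q [0.0248 0.3952 1.562  0.0001 1.1852 0.3037] yawz -15.98137779051254 shift [0.0146 0.0005 0.0001] turn 0.21862220948744948 F [-0.9026 -0.5659 -0.7138] M [-0.0745 -0.0993 -0.0349] gap 0.00024609598352345397 xax [-0.0007  0.     -1.    ]
```

View pics/scene6.png

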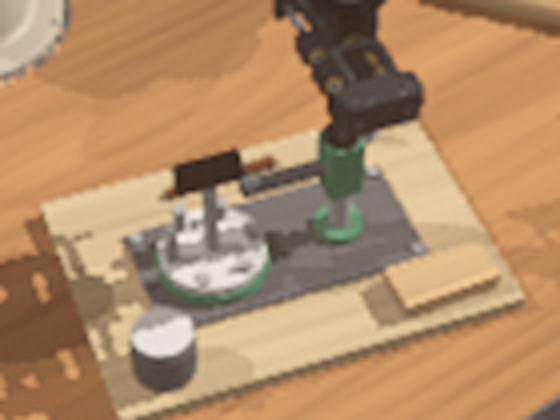

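View pics/side6.png

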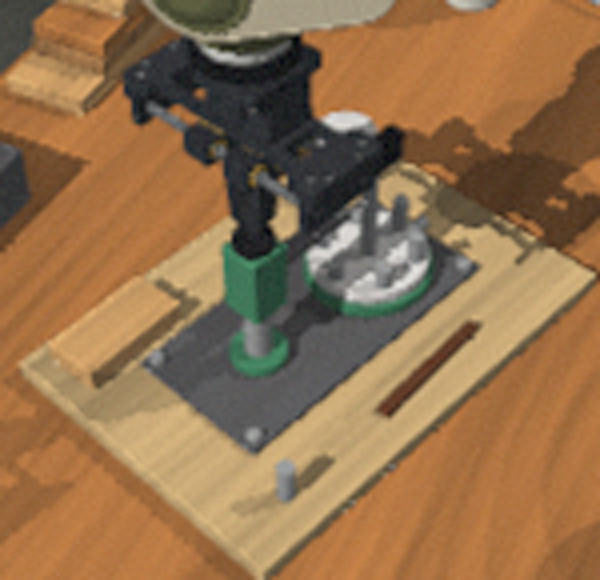

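The tips are centred over the pad and the head is still up. Push down to just above the earliest possible contact.

arm_command([
  {"grip": 1,"tx": 0.006,"ty": 0.0005,"tz": 0,"turn": 0},
  {"grip": 1,"tx": 0.011,"ty": 0.0005,"tz": 0,"turn": 0},
  {"grip": 1,"tx": 0.014,"ty": 0.0005,"tz": 0,"turn": 0},
  {"grip": 1,"tx": 0.017,"ty": 0.0005,"tz": 0,"turn": 0},
  {"grip": 1,"tx": 0.02,"ty": 0.0005,"tz": 0,"turn": 0},
  {"grip": 1,"tx": 0.023,"ty": 0.0005,"tz": 0,"turn": 0},
  {"grip": 1,"tx": 0.026,"ty": 0.0005,"tz": 0,"turn": 0},
  {"grip": 1,"tx": 0.029,"ty": 0.0005,"tz": 0,"turn": 0},
  {"grip": 1,"tx": 0.032,"ty": 0.0005,"tz": 0,"turn": 0},
  {"grip": 1,"tx": 0.034,"ty": 0.0005,"tz": 0,"turn": 0},
])

```text
time: 8.57
ee_pos: [0.5193, 0.1298, 0.1603]
tcp_rot: [0.7, 0.098, 0.7, -0.098]
force: [-2.0, -1.2, 3.1]
finger_gap: 0.0003
```

arm_command([
  {"grip": 1,"tx": 0.001,"ty": 0,"tz": 0,"turn": 0},
  {"grip": 1,"tx": 0.002,"ty": 0,"tz": 0,"turn": 0},
  {"grip": 1,"tx": 0.003,"ty": 0,"tz": 0,"turn": 0},
  {"grip": 1,"tx": 0.004,"ty": 0,"tz": 0,"turn": 0},
])

```text
time: 8.9
ee_pos: [0.5194, 0.1298, 0.1567]
tcp_rot: [0.7, 0.098, 0.7, -0.098]
force: [-1.9, -0.3, 2.7]
finger_gap: 0.0005
```

```bash
python3 -c "
from h import *
todo([.5195,.1297,.15],-16.2)"
```

```text
t 8.9 pos [0.5194 0.1298 0.1567] q [0.0259 0.4391 1.6052 0.     1.0972 0.3046] yawz -15.973073259184053 shift [ 0.0067 -0.0001  0.0001] turn 0.22692674081594078 F [-1.9202 -0.3366  2.6837] M [-0.1174  0.2944  0.0658] gap 0.0004619824293676173 xax [ 0.0001  0.     -1.    ]
```

arm_command([
  {"grip": 1,"tx": 0.001,"ty": 0,"tz": 0,"turn": 0},
  {"grip": 1,"tx": 0.002,"ty": 0,"tz": 0,"turn": 0},
  {"grip": 1,"tx": 0.003,"ty": 0,"tz": 0,"turn": 0},
])

```text
time: 9.15
ee_pos: [0.5194, 0.1298, 0.1537]
tcp_rot: [0.7, 0.098, 0.7, -0.098]
force: [-1.3, -0.1, 2.5]
finger_gap: 0.0006
```

arm_command([
  {"grip": 1,"tx": 0.0005,"ty": 0,"tz": 0,"turn": 0},
  {"grip": 1,"tx": 0.001,"ty": 0,"tz": 0,"turn": 0},
])

```text
time: 9.32
ee_pos: [0.5194, 0.1298, 0.1527]
tcp_rot: [0.7, 0.098, 0.7, -0.098]
force: [-1.9, 0.5, 2.6]
finger_gap: 0.0005
```

arm_command([
  {"grip": 1,"tx": 0.0005,"ty": 0,"tz": 0,"turn": 0},
  {"grip": 1,"tx": 0.001,"ty": 0,"tz": 0,"turn": 0},
])

```text
time: 9.48
ee_pos: [0.5194, 0.1298, 0.1517]
tcp_rot: [0.7, 0.098, 0.7, -0.098]
force: [-1.7, 0.2, 4.0]
finger_gap: 0.0001
```

arm_command([
  {"grip": 1,"tx": 0.0005,"ty": 0,"tz": 0,"turn": 0},
  {"grip": 1,"tx": 0.0005,"ty": 0,"tz": 0,"turn": 0},
])

```text
time: 9.65
ee_pos: [0.5194, 0.1298, 0.1511]
tcp_rot: [0.7, 0.098, 0.7, -0.098]
force: [-0.4, 0.2, 0.7]
finger_gap: 0.0007
```

arm_command([
  {"grip": 1,"tx": 0.0005,"ty": 0,"tz": 0,"turn": 0},
  {"grip": 1,"tx": 0.0005,"ty": 0,"tz": 0,"turn": 0},
])

```text
time: 9.82
ee_pos: [0.5194, 0.1298, 0.1507]
tcp_rot: [0.7, 0.098, 0.7, -0.098]
force: [-0.6, 0.6, 1.4]
finger_gap: 0.0005
```

arm_command([
  {"grip": 1,"tx": 0.0005,"ty": 0,"tz": 0,"turn": 0},
  {"grip": 1,"tx": 0.001,"ty": 0,"tz": 0,"turn": 0},
])

```text
time: 9.98
ee_pos: [0.5194, 0.1298, 0.1497]
tcp_rot: [0.7, 0.098, 0.7, -0.098]
force: [-1.6, -0.2, 2.6]
finger_gap: 0.0003
```

arm_command([
  {"grip": 1,"tx": 0.0005,"ty": 0,"tz": 0,"turn": 0},
  {"grip": 1,"tx": 0.001,"ty": 0,"tz": 0,"turn": 0},
])

```text
time: 10.15
ee_pos: [0.5194, 0.1298, 0.1487]
tcp_rot: [0.7, 0.098, 0.7, -0.098]
force: [-1.4, -0.3, 3.0]
finger_gap: 0.0005
```

arm_command([
  {"grip": 1,"tx": 0.0005,"ty": 0,"tz": 0,"turn": 0},
  {"grip": 1,"tx": 0.001,"ty": 0,"tz": 0,"turn": 0},
])

```text
time: 10.32
ee_pos: [0.5194, 0.1298, 0.1477]
tcp_rot: [0.7, 0.098, 0.7, -0.098]
force: [-1.7, -1.3, 2.9]
finger_gap: 0.0007
```

arm_command([
  {"grip": 1,"tx": 0.0005,"ty": 0,"tz": 0,"turn": 0},
  {"grip": 1,"tx": 0.001,"ty": 0,"tz": 0,"turn": 0},
])

```text
time: 10.48
ee_pos: [0.5194, 0.1298, 0.1467]
tcp_rot: [0.7, 0.098, 0.7, -0.098]
force: [-0.8, 0.1, 2.5]
finger_gap: 0.0007
```

arm_command([
  {"grip": 1,"tx": 0.0005,"ty": 0,"tz": 0,"turn": 0},
  {"grip": 1,"tx": 0.001,"ty": 0,"tz": 0,"turn": 0},
])

```text
time: 10.65
ee_pos: [0.5194, 0.1298, 0.1457]
tcp_rot: [0.7, 0.098, 0.7, -0.098]
force: [-0.1, -0.4, 3.0]
finger_gap: 0.0004
```

arm_command([
  {"grip": 1,"tx": 0.0005,"ty": 0,"tz": 0,"turn": 0},
  {"grip": 1,"tx": 0.001,"ty": 0,"tz": 0,"turn": 0},
])

```text
time: 10.82
ee_pos: [0.5194, 0.1298, 0.1447]
tcp_rot: [0.7, 0.098, 0.7, -0.098]
force: [-0.0, 1.2, 2.2]
finger_gap: 0.0007
```

arm_command([
  {"grip": 1,"tx": 0.0005,"ty": 0,"tz": 0,"turn": 0},
  {"grip": 1,"tx": 0.001,"ty": 0,"tz": 0,"turn": 0},
])

```text
time: 10.98
ee_pos: [0.5194, 0.1298, 0.1437]
tcp_rot: [0.7, 0.098, 0.7, -0.098]
force: [0.7, 0.4, 2.9]
finger_gap: 0.0007
```

arm_command([
  {"grip": 1,"tx": 0.0005,"ty": 0,"tz": 0,"turn": 0},
  {"grip": 1,"tx": 0.001,"ty": 0,"tz": 0,"turn": 0},
])

```text
time: 11.15
ee_pos: [0.5194, 0.1298, 0.1427]
tcp_rot: [0.7, 0.098, 0.7, -0.098]
force: [-0.0, 0.3, 2.9]
finger_gap: 0.0003
```

arm_command([
  {"grip": 1,"tx": 0.0005,"ty": 0,"tz": 0,"turn": 0},
  {"grip": 1,"tx": 0.001,"ty": 0,"tz": 0,"turn": 0},
])

```text
time: 11.32
ee_pos: [0.5194, 0.1298, 0.1417]
tcp_rot: [0.7, 0.098, 0.7, -0.098]
force: [-0.6, -0.5, 3.3]
finger_gap: 0.0008
```

arm_command([
  {"grip": 1,"tx": 0.0005,"ty": 0,"tz": 0,"turn": 0},
  {"grip": 1,"tx": 0.001,"ty": 0,"tz": 0,"turn": 0},
])

```text
time: 11.48
ee_pos: [0.5194, 0.1298, 0.1407]
tcp_rot: [0.7, 0.098, 0.7, -0.098]
force: [0.1, -0.3, 2.9]
finger_gap: 0.0007
```

arm_command([
  {"grip": 1,"tx": 0.0005,"ty": 0,"tz": 0,"turn": 0},
  {"grip": 1,"tx": 0.001,"ty": 0,"tz": 0,"turn": 0},
])

```text
time: 11.65
ee_pos: [0.5194, 0.1298, 0.1397]
tcp_rot: [0.7, 0.098, 0.7, -0.098]
force: [-0.5, -0.3, 2.7]
finger_gap: 0.0005
```

arm_command([
  {"grip": 1,"tx": 0.0005,"ty": 0,"tz": 0,"turn": 0},
  {"grip": 1,"tx": 0.001,"ty": 0,"tz": 0,"turn": 0},
])

```text
time: 11.82
ee_pos: [0.5194, 0.1298, 0.1387]
tcp_rot: [0.7, 0.098, 0.7, -0.098]
force: [0.6, 0.8, 1.9]
finger_gap: 0.0005
```

arm_command([
  {"grip": 1,"tx": 0.0005,"ty": 0,"tz": 0,"turn": 0},
  {"grip": 1,"tx": 0.001,"ty": 0,"tz": 0,"turn": 0},
])

```text
time: 11.98
ee_pos: [0.5195, 0.1298, 0.138]
tcp_rot: [0.7, 0.098, 0.7, -0.098]
force: [-0.7, 0.3, 8.6]
finger_gap: 0.0002
```

Contact: 8.6 N, and motion is stopping. Nudge to about 10 N and hold.

arm_command([
  {"grip": 1,"tx": 0.0002,"ty": 0,"tz": 0,"turn": 0},
  {"grip": 1,"tx": 0.0002,"ty": 0,"tz": 0,"turn": 0},
])

```text
time: 12.15
ee_pos: [0.5194, 0.1298, 0.138]
tcp_rot: [0.7, 0.098, 0.7, -0.098]
force: [-2.4, -0.7, 6.2]
finger_gap: 0.0003
```

```bash
python3 -c "
from h import *
todo([.5195,.1298,.138],-16.2)"
```

```text
t 12.15 pos [0.5194 0.1298 0.138 ] q [ 0.0259  0.4632  1.6238 -0.0001  1.0543  0.3046] yawz -15.967082525272197 shift [-0.      0.      0.0001] turn 0.2329174747277989 F [-2.377  -0.7395  6.2197] M [0.0284 0.1503 0.0154] gap 0.0002891377226603432 xax [ 0.0004 -0.     -1.    ]
```

arm_command([
  {"grip": 1,"tx": 0.0003,"ty": 0,"tz": 0,"turn": 0},
  {"grip": 1,"tx": 0.0003,"ty": 0,"tz": 0,"turn": 0},
])

```text
time: 12.32
ee_pos: [0.5194, 0.1298, 0.1379]
tcp_rot: [0.7, 0.098, 0.7, -0.098]
force: [-2.8, -0.7, 8.5]
finger_gap: 0.0003
```

arm_command([
  {"grip": 1,"tx": 0.0002,"ty": 0,"tz": 0,"turn": 0},
  {"grip": 1,"tx": 0.0002,"ty": 0,"tz": 0,"turn": 0},
  {"grip": 1,"tx": 0.0002,"ty": 0,"tz": 0,"turn": 0},
  {"grip": 1,"tx": 0.0002,"ty": 0,"tz": 0,"turn": 0},
])

```text
time: 12.65
ee_pos: [0.5195, 0.1298, 0.1379]
tcp_rot: [0.7, 0.098, 0.7, -0.098]
force: [-3.3, 0.1, 9.6]
finger_gap: 0.0009
```

arm_command([
  {"grip": 1,"tx": 0.0001,"ty": 0,"tz": 0,"turn": 0},
  {"grip": 1,"tx": 0.0001,"ty": 0,"tz": 0,"turn": 0},
  {"grip": 1,"tx": 0.0001,"ty": 0,"tz": 0,"turn": 0},
  {"grip": 1,"tx": 0.0001,"ty": 0,"tz": 0,"turn": 0},
  {"grip": 1,"tx": 0.0001,"ty": 0,"tz": 0,"turn": 0},
  {"grip": 1,"tx": 0.0001,"ty": 0,"tz": 0,"turn": 0},
])

```text
time: 13.15
ee_pos: [0.5195, 0.1298, 0.1378]
tcp_rot: [0.7, 0.098, 0.7, -0.098]
force: [-4.0, -0.1, 11.3]
finger_gap: 0.0005
```

```bash
python3 -c "
from h import *
todo([.5195,.1298,.138],-16.2)"
```

```text
t 13.15 pos [0.5195 0.1298 0.1378] q [ 0.026   0.4633  1.6241 -0.0001  1.0537  0.3047] yawz -15.965107185848318 shift [-0.0002 -0.      0.0001] turn 0.23489281415169216 F [-4.0483 -0.1233 11.27  ] M [-0.0419  0.5487 -0.0273] gap 0.0004869167256077913 xax [ 0.0006 -0.     -1.    ]
```

Held about 10–11 N for over 0.5 s, with the stop rigid. Let go upward.

arm_command([
  {"grip": 1,"tx": -0.001,"ty": 0,"tz": 0,"turn": 0},
  {"grip": 1,"tx": -0.004,"ty": 0,"tz": 0,"turn": 0},
  {"grip": 1,"tx": -0.02,"ty": 0,"tz": 0,"turn": 0},
  {"grip": 1,"tx": -0.05,"ty": 0,"tz": 0,"turn": 0},
  {"grip": 1,"tx": -0.08,"ty": 0,"tz": 0,"turn": 0},
  {"grip": 1,"tx": -0.11,"ty": -0.02,"tz": 0,"turn": 0},
  {"grip": 1,"tx": -0.13,"ty": -0.05,"tz": 0,"turn": 0},
  {"grip": 1,"tx": -0.14,"ty": -0.09,"tz": 0,"turn": 0},
  {"grip": 1,"tx": -0.14,"ty": -0.1,"tz": 0,"turn": 0},
  {"grip": 1,"tx": -0.14,"ty": -0.1,"tz": 0,"turn": 0},
])

```text
time: 13.98
ee_pos: [0.4915, 0.0318, 0.2772]
tcp_rot: [0.7, 0.099, 0.7, -0.099]
force: [0.5, 0.7, 0.1]
finger_gap: 0.0002
```

```bash
python3 -c "
from h import *
todo([.5195,.1298,.138],-16.2)
cv2.imwrite('pics/w7.png',grab_frame('wrist'))
a=[]
for n,(y0,y1,c,d) in dict(scene=(135,240,180,320),side=(150,295,180,330)).items():
  cv2.imwrite('pics/%s7.png'%n,cv2.resize(grab_frame(n)[y0:y1,c:d],None,fx=4,fy=4,interpolation=cv2.INTER_CUBIC))
"
```

```text
t 13.9833 pos [0.4915 0.0318 0.2772] q [-0.1736  0.2285  1.5647 -0.0002  1.3479  0.1085] yawz -16.159449703998717 shift [ 0.1392  0.1019 -0.0004] turn 0.040550296001271136 F [0.5143 0.6811 0.1376] M [ 0.037  -0.0411  0.002 ] gap 0.00015203322430315947 xax [ 0.0004 -0.0003 -1.    ]
```

View pics/w7.png

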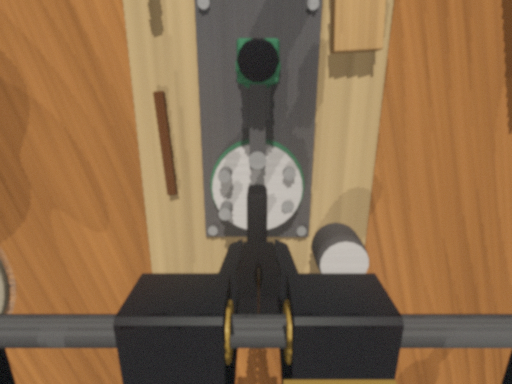

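View pics/scene7.png

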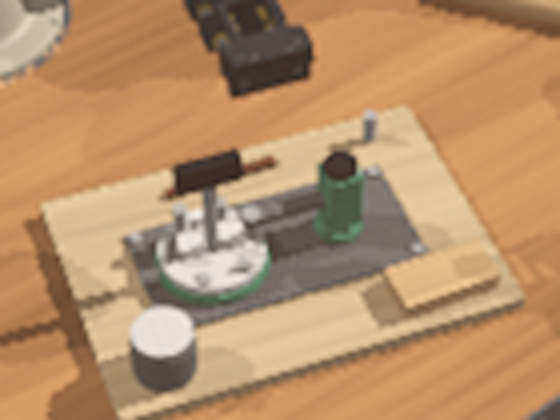

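View pics/side7.png

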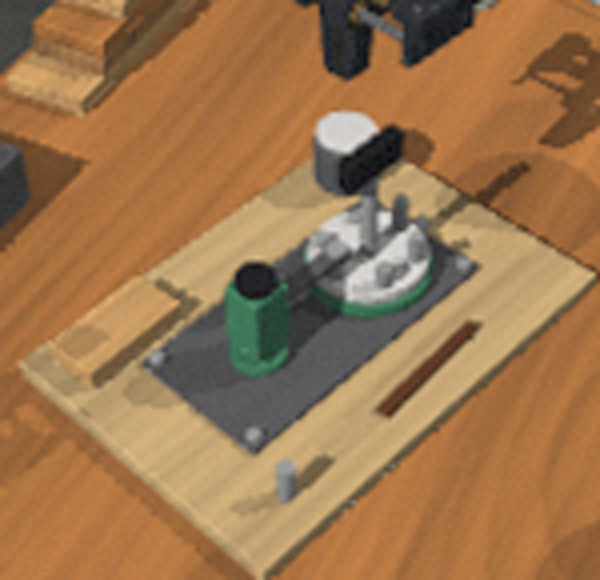

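The head is down, the bracket end (scene 258,212) sits over the post in line with the handle, and the bystanders look unmoved. Handing in.

```bash
python3 -c "
from h import *
print(finish_job()); print(sense()['time'])"
```

```text
the job is handed in; nothing more can be done
None
the job is handed in; nothing more can be done
```

I turned the turret two clicks clockwise at 18 N of grip, in one grip rather than one click per grip, so the third-lowest post clicked in under the foot. After letting go of the handle, I pushed the head down by its pad with shut fingertips until the foot met the post, pressed it home, backed off and handed the job in. It took about 14 s of the 72 s allowed.

**Pressing:** the head moved against about 3 N until contact, where the push jumped to 8.6 N. I then held it at about 9.6 to 11.3 N for over 0.5 s, so slightly over the 10 N asked. That puts an estimated 7 to 9 N on the post, well under 20 N; the post force itself was not measured.

**Last checks:**
- **Post choice:** the wrist view after the turn showed the handle in line with the bracket. The post heights I could judge fit the 62 mm post being under the foot.
- **Depth:** the pad stopped at 116 mm, so the head is about 44 mm down. That leaves the bracket end about 6 mm above the post's top, inside the 2 to 22 mm window.
- **Clear of contact:** the tool force was back to about zero after retreating, and the arm touched nothing.
- **Bystanders:** in the last pictures the four on the board looked unmoved, by eye only. The hammer, screwdriver and glue were outside those views and were not rechecked, but the arm did not work near them.

One small disagreement: during the first click the force reading suggested the turret axis was about 1 mm off my estimate. I corrected for it and the rest went smoothly. No other check failed.

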